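Slide the sample carrier along the datum rail into its corner

ROBOT

A 6-joint arm with a two-finger parallel gripper is mounted at the origin on a cart in front of the work surface, level with it; the furniture and walls round the work are solid. World frame = base frame: x ahead of the robot, y to its left, z up, the work surface at z = 0. Lengths are in mm, angles in rad, forces in N, time in s.
With the tool pointing down it reaches from about 350 to 875 mm from the base axis. Payload 4.2 kg.
Tool frame: the origin (TCP) lies on the centre line of the jaws, within the pads' length; the fingertips stand 22 mm ahead of it and the grasp point (between the pads) lies 3 mm ahead of it (tip_reach is the distance from the TCP to the fingertips, in mm); x points along the fingers, z is the direction in which the jaws open and shut, and the axes are right-handed (so a half turn about x gives the same grasp; the last joint's range is limited). The gripper opens to 85 mm and grips with 20 to 120 N. Pads are 22 mm wide; open, the fingers measure 114 mm over their backs; the gripper's body (76 mm by 85 mm) begins 54 mm behind the grasp point. The pads swing forward as they close: fully open they stand 13 mm farther back than shut.
Start: joints at [1.53, 0.385, 0.008, 0, -1.194, -0.259], TCP at [184.548, 597.111, 253.312] pointing down, gripper open.
Joint ranges: [-3.14, 3.14], [-1.21, 2.06], [-1.07, 1.41], [-3.16, 2.05], [-2.99, -0.16], [-3.1, 3.1]. Speed limits (rad/s): [2.79, 2.79, 3.14, 3.14, 3.14, 3.14].

INTERFACE

Orientations are given as a unit quaternion [x, y, z, w].
In Python, from workcell import sense, grab_frame, hand_in, recognise, landmark_of, tip_reach gives the robot as it stands.
- The arm moves only by the tool jog_arm, never from a script. Its argument "commands" is text: rows parted by semicolons, each of 7 numbers parted by spaces: the shift along the tool's x, y, z in mm, then the turn, a rotation vector about the tool's x, y, z in degrees, then the opening, from -1 (shut) to 1 (fully open). A call has 1 to 5 rows; each row is the pose to reach, as a shift and turn from the pose measured when the call began, along the tool's axes at that moment; what a row does not reach only later rows make up. A row lasts 1/10 s, in which the tool goes at most 50 mm and 8.59 degrees, less where a joint would pass 70% of its speed; a pose out of reach is approached as far as the arm can. A call with a gripper value outside its range is refused whole. The fingers move at their own pace and stop on an object; "squeeze" is the grip in N (left out, the last holds). Time passes only in rows, so rows that repeat a pose let the fingers close. It gives the time, the measured TCP pose, the force and the opening at its end, in the units of the state.
- sense(): the state, without advancing time (a new reading comes with each control period).
- grab_frame(name): name is "scene" or "top" or "wrist"; returns a dict with "frame" (384x512x3 uint8, red, green, blue), "depth" (384x512 float32, mm along the optical axis (not along the pixel's ray), 0 where there is no reading), "fx", "fy", "cx", "cy" (pixels), "eye" and "attitude" of the camera in the world. Camera axes: x right, y up, looking along -z (the intrinsics and any distortion apply to the point x, -y, -z); pixel columns grow to the right and rows downward; lengths in mm; the calibration is good to about 2 mm. A picture is of the moment at which its call begins.
- hand_in(): hands the job in, once; it reports no verdict.
Trained networks look in a picture, given as the dict that the camera call returned (one of the last four; its "shot" number tells which), for a name from the list of things; names that differ only in an ending like _2 or _b are one class to them, and where a whole thing is asked for, a point or a joint stands for the part that bears it (a point fixed in the world has none). Each returns a list of dicts, best first, with "p" (0 to 1); they miss things now and then, are a little off and sometimes report something else, mostly with a low value. They report only what shows in the picture. A call takes as long as a camera call. They do not tell look-alikes from the thing itself.
- recognise(picture, name): "at" ([column, row] in pixels, amid what is visible of it).
- landmark_of(picture, name): "at" ([column, row] in pixels: a listed point, or the origin of a listed thing).
The state is a dict: "time_s": time; "joints": joint angles; "joint_vel": joint speeds; "joint_efforts": joint torques, N m; "ee_pos": TCP position; "eef_rot": TCP orientation; "force": force on the tool from outside, world axes, zero at the start; "moment": the same for the moment, N m; "width": finger opening in mm.
Only numpy, scipy, OpenCV 4.12 (cv2) and the standard library are available. Lean on these libraries where they do the work, as an engineer would, in place of code of your own. Each camera call takes 0.05 s, during which the arm holds its last target.

TASK

Set the loose white sample carrier home in the alignment fixture, pushing it with the fingertips and never lifting it off the plate. First push it across the plate until its long straight side lies flat against the long rail, before any of it passes the engraved line; then, keeping it against the rail, slide it along into the corner pocket until it is fully home against the end stop, and take the hand away. Leave the petri dishes, the vial and the timer where they stand.

Things in the scene. Friction and masses are not known exactly. Their poses are not given: they have to be found in the camera images.
- carrier: Loose white plastic carrier, L-shaped from above, 24 mm tall, 0.12 kg, round steel disc in its top. Origin: centre of the underside of its main bar, z up. Bar: x -15 to +15 mm, y -30 to +30 mm. Lug of the same height on its -x side: x -37 to -15, y +16 to +30 mm. Its flat +x side goes to the rail, its +y end leads. Starts flat on the plate, its +x side 43 to 60 mm off the rail, turned up to 0.35 rad.
- carrier_corner (a point): Inside corner of the carrier's L, at its underside: x = -15, y = +16 mm in the carrier's frame. The notch is open toward the carrier's -x and -y: a fingertip set there can push the carrier toward +x (to the rail) and, against the lug, toward +y (to the pocket).
- fixture: Alignment fixture fixed to the bench: grey plate, aluminium rail, end stop and lip. Origin on the bench, z up, x across to the rail, y along it to the pocket. Plate: x -90 to +60, y -135 to +135, top z = 10 mm. Rail: inner face x = +40, 16 mm thick, y -130 to +126. End stop: inner face y = +110, 16 mm thick, x -26 to +40. Rail, stop and lip rise to z = 30 mm.
- line (a point): Middle of the engraved line, a thin dark line across the plate, at y = +45 mm of the fixture (65 mm short of the end stop). At the start the carrier lies wholly short of it (on the fixture's -y side).
- home (a point): Where the carrier's origin lies when it is fully home: x = +25, y = +80, z = +10 mm of the fixture, axes of carrier and fixture parallel. The pocket is closed on the side away from the rail by a short lip: inner face x = -16 mm, 10 mm thick, y = +102 to +110 mm of the fixture; a carrier at the rail clears it by 4 mm.
- petri_stack: Bystander: two stacked round petri dishes, 59 mm across, 31 mm tall, on the bench off the fixture's -y end. Origin: centre of the underside.
- vial_amber: Bystander: small upright amber screw-cap vial, 23 mm across, 45 mm tall, on the bench off the fixture's +y end. Origin: centre of the underside.
- timer: Bystander: flat digital bench timer, 66 x 62 x 18 mm, on the bench behind the rail. Origin: centre of the underside.
There are look-alikes about, which are no part of the job. Leave any black look-alike of the carrier alone.

How it is judged:
By the outcome, as a careful person would: the job done as asked, in the order asked, and still so for the second after the job is handed in, with the robot touching nothing.
It also fails if it takes over 48 s, if anything falls off the work surface, if the arm or the gripper's body presses on something with over 40 N, if the wrist force passes 120 N, or if a joint passes its speed limit or range.

## Working session

There is one attempt and no reset: what is moved stays moved. The work goes in short steps, Python scripts to look and compute and a tool call to move; the robot and the scene stay as the last step left them, time stands still between calls to the robot, and variables do not carry over. Pictures are saved under pics/ and viewed, and the job is handed in when it is done.

Besides the shell and the picture viewer there is one more tool, called after "Request:" in YAML: its name, and indented under it one key for each argument. jog_arm: Moves the arm, as the interface text tells. Its arguments: {"type":"object","properties":{"commands":{"type":"string"},"squeeze":{"type":"number"}},"required":["commands"]}

```bash
ls; mkdir -p pics
cat > h.py <<'E'
import numpy as np, cv2
from scipy.spatial.transform import Rotation as R
from workcell import *
def ray(f,px):
    c,r=px; d=np.array([(c-f['cx'])/f['fx'],-(r-f['cy'])/f['fy'],-1.0])
    return R.from_quat(f['attitude']).as_matrix()@d
def onz(f,px,z):
    d=ray(f,px);e=np.array(f['eye']);return e+d*(z-e[2])/d[2]
def dep(f,px):
    c,r=int(round(px[0])),int(round(px[1]));return np.array(f['eye'])+ray(f,px)*f['depth'][r,c]
def proj(f,p):
    q=R.from_quat(f['attitude']).as_matrix().T@(np.array(p)-np.array(f['eye']))
    return [f['cx']+f['fx']*q[0]/-q[2], f['cy']-f['fy']*q[1]/-q[2]]
def save(f,n,crop=None,s=1):
    im=f['frame'][:,:,::-1]
    if crop: im=im[crop[1]:crop[3],crop[0]:crop[2]]
    if s!=1: im=cv2.resize(im,None,fx=s,fy=s,interpolation=cv2.INTER_CUBIC)
    cv2.imwrite('pics/'+n,im)
E
python3 - <<'E'
from h import *
s=sense();print({k:np.round(v,3) for k,v in s.items()},tip_reach)
for n in ['top','scene']:
    f=grab_frame(n);save(f,n+'0.png');print(n,f['eye'],f['attitude'],f['fx'],f['fy'],f['cx'],f['cy'],[k for k in f])
    for t in ['carrier','fixture','petri_stack','vial_amber','timer']:
        print(t,[(np.round(d['at']),round(d['p'],2)) for d in recognise(f,t)])
    for t in ['carrier','carrier_corner','line','home','fixture']:
        print('L',t,[(np.round(d['at'],1),round(d['p'],2)) for d in landmark_of(f,t)])
E
```

```text
pics
{'time_s': np.float64(0.0), 'joints': array([ 1.53 ,  0.386,  0.007, -0.   , -1.194, -0.259]), 'joint_vel': array([-0.001, -0.   , -0.   , -0.   , -0.   , -0.   ]), 'joint_efforts': array([ 0.0000e+00, -3.9229e+01,  1.8840e+01,  4.1860e+00, -5.0000e-03,
        0.0000e+00]), 'ee_pos': array([184.417, 596.635, 252.217]), 'eef_rot': array([-0.569, -0.419,  0.57 , -0.42 ]), 'force': array([-0.117, -0.776,  1.354]), 'moment': array([0.015, 0.017, 0.019]), 'width': np.float64(85.726)} 22.0
top [531.4884175  190.54580778 871.15992067] [ 0.03545198 -0.04718933 -0.70488098  0.7068657 ] 363.5273169311461 363.5273169311461 252.99527780069428 188.35142714109284 ['frame', 'depth', 'fx', 'fy', 'cx', 'cy', 'eye', 'attitude', 'shot']
carrier [(array([369., 158.]), 0.77), (array([286., 205.]), 0.74)]
fixture [(array([252., 210.]), 0.97)]
petri_stack [(array([341., 205.]), 0.84)]
vial_amber [(array([178., 247.]), 0.52), (array([254., 210.]), 0.31)]
timer [(array([267., 146.]), 0.88), (array([178., 249.]), 0.43)]
L carrier [(array([288.8, 204.5]), 0.89), (array([364.6, 153. ]), 0.87)]
L carrier_c
[... 226 characters left out ...]
2219794] [-0.14549167  0.48916563  0.82090505 -0.25624999] 366.7531929360502 366.7531929360502 250.46061982650852 191.70507645444465 ['frame', 'depth', 'fx', 'fy', 'cx', 'cy', 'eye', 'attitude', 'shot']
carrier [(array([283., 160.]), 0.76)]
fixture [(array([270., 218.]), 0.84)]
petri_stack [(array([306., 177.]), 0.53)]
vial_amber [(array([266., 259.]), 0.73)]
timer [(array([231., 189.]), 0.63)]
L carrier [(array([285.5, 203.3]), 0.53), (array([282.8, 164.1]), 0.53)]
L carrier_corner [(array([286.8, 165.6]), 0.64), (array([289.7, 201.4]), 0.62)]
L line [(array([269.6, 221.1]), 0.56)]
L home [(array([246.6, 219. ]), 0.67), (array([267.1, 213.3]), 0.52)]
L fixture [(array([267.3, 212.2]), 0.9)]
```

View pics/top0.png

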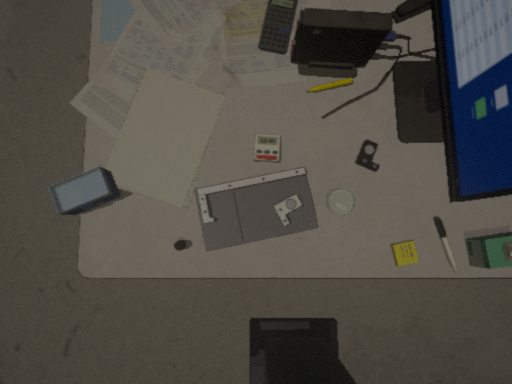

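View pics/scene0.png

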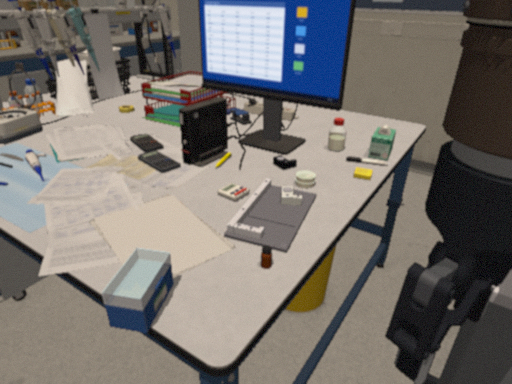

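Run:
```python
from h import *
f=grab_frame('top');save(f,'topc.png',(160,120,390,270),3.4)
np.save('top.npy',f,allow_pickle=True)
for n,p,z in [('carrier',(288.8,204.5),10),('corner',(282.4,212.3),10),('line',(238.5,214.6),10),('home',(216.7,198),10),('fix',(255.9,204.6),0),('black',(364.6,153),0),('petri',(341,205),31),('vial',(178,247),45),('timer',(267,146),18)]:
    print(n,np.round(onz(f,p,z),1),np.round(dep(f,p),1))
```

```text
carrier [594.4  91.1  10. ] [592.5  94.1  35.6]
corner [575.8 106.5  10. ] [574.6 108.8  33.3]
line [570.1 210.5  10. ] [570.  210.4  11.7]
home [609.3 262.5  10. ] [609.3 262.5   9.7]
fix [594.6 169.1   0. ] [593.8 169.4  10.9]
black [722.2 -97.6   0. ] [716.8 -89.3  25. ]
petri [592. -28.  31.] [591.9 -27.6  32.5]
vial [495.8 344.5  45. ] [495.9 344.1  47.4]
timer [734.1 143.1  18. ] [735.  142.9  14.3]
```

View pics/topc.png

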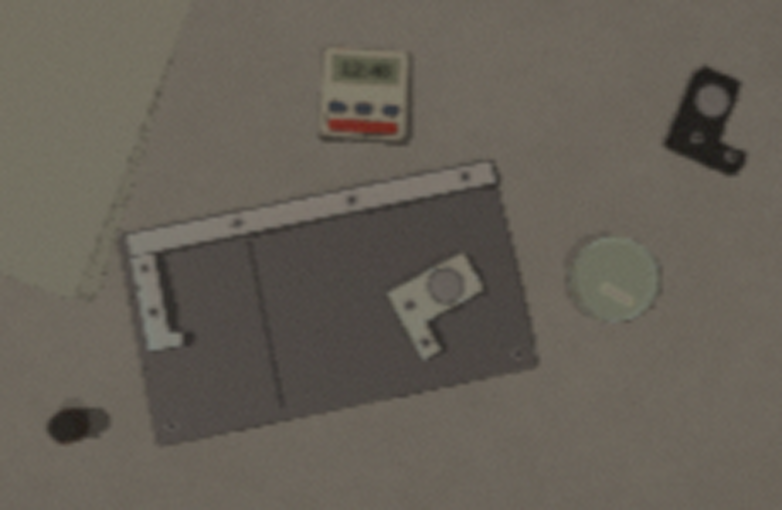

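White carrier on the plate at top px (288,205), with its lug toward the bottom-left. The only look-alike is the black L at (368,155), off the plate, so I choose the white one. Next I move over it for a close wrist view.

Run:
```python
from h import *
s=sense();M=R.from_quat(s['eef_rot']).as_matrix();print(np.round(M,3))
print(M.T@(np.array([450,120,250])-s['ee_pos']))
f=grab_frame('wrist');save(f,'w0.png')
print('cam in tool', M.T@(np.array(f['eye'])-s['ee_pos']), np.round(M.T@R.from_quat(f['attitude']).as_matrix(),3))
# corners from topc crop
f=np.load('top.npy',allow_pickle=True).item()
c=lambda x,y:(160+x/3.4,120+y/3.4)
for n,p,z in [('rail -y out top',(496,163),30),('rail +y out top',(124,234),30),('rail in -y',(497,187),30),('plate -x+y',(158,445),10),('plate -x-y',(538,365),10),
 ('c +x-y',(467,252),34),('c +x+y',(386,293),34),('c -x-y',(485,290),34),('lug tip +y',(424,361),34),('lug tip -y',(441,351),34),('inner',(430,322),34)]:
    print(n,np.round(onz(f,c(*p),z),1))
```

```text
[[ 0.     0.955 -0.295]
 [ 0.    -0.295 -0.955]
 [-1.     0.    -0.   ]]
[  3.30354641 394.52597744 377.45561539]
cam in tool [-119.50481143   84.15624544    1.15635011] [[ 0.001  0.319 -0.948]
 [ 0.001  0.948  0.319]
 [ 1.    -0.001  0.001]]
rail -y out top [679.1  52.4  30. ]
rail +y out top [628.7 308.   30. ]
rail in -y [662.3  51.9  30. ]
plate -x+y [485.4 284.6  10. ]
plate -x-y [540.5  22.   10. ]
c +x-y [616.8  73.8  34. ]
c +x+y [588.6 129.2  34. ]
c -x-y [590.9  61.8  34. ]
lug tip +y [542.8 103.8  34. ]
lug tip -y [549.5  92.2  34. ]
inner [569.   99.5  34. ]
```

View pics/w0.png

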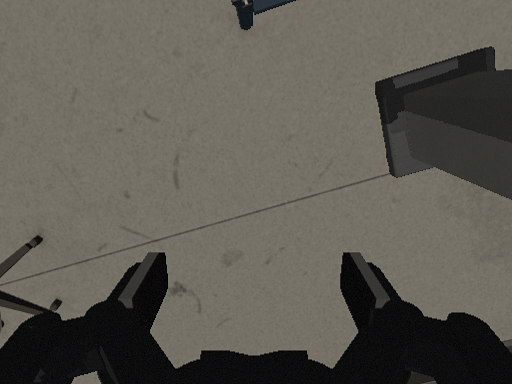

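Request:
jog_arm:
  commands: "0 40 29 -6 0 0 -1;0 80 58 -12 0 0 -1;0 120 87 -18 0 0 -1;0 160 116 -24 0 0 -1;0 200 145 -28 0 0 -1"

```text
time_s: 1.7
ee_pos: [333.6, 397.8, 253.6]
eef_rot: [0.45, 0.546, -0.449, 0.546]
force: [0.1, 0.8, -0.1]
width: 12.0
```

```bash
cat > t.py <<'E'
from h import *
import sys
def to(p,yaw=None):
    s=sense();M=R.from_quat(s['eef_rot']).as_matrix()
    d=M.T@(np.array(p)-s['ee_pos']);ty=np.arctan2(M[1,1],M[0,1])
    print('t',round(s['time_s'],2),'pos',np.round(s['ee_pos'],1),'tyaw',round(ty,3),'x',np.round(M[:,0],3),'F',np.round(s['force'],1),'w',round(s['width'],1),'shift',np.round(d,1),'turn x deg',None if yaw is None else round(-np.degrees(yaw-ty),1))
if __name__=='__main__':
    a=list(map(float,sys.argv[1:]));to(a[:3],a[3])
E
python3 t.py 540 130 250 0.195
```

```text
t 1.7 pos [333.6 397.8 253.6] tyaw 0.193 x [ 0.     0.001 -1.   ] F [ 0.1  0.8 -0.1] w 12.0 shift [  3.5 151.2 302.5] turn x deg -0.1
```

Request:
jog_arm:
  commands: "0 22 44 0 0 0 -1;0 44 88 0 0 0 -1;0 66 132 0 0 0 -1;0 88 176 0 0 0 -1;0 110 220 0 0 0 -1"

```text
time_s: 2.2
ee_pos: [484.8, 201.3, 254.0]
eef_rot: [0.45, 0.546, -0.449, 0.546]
force: [1.3, 1.1, -0.3]
width: 0.2
```

Request:
jog_arm:
  commands: "0 22 44 0 0 0 -1;0 42 84 0 0 0 -1;0 42 84 0 0 0 -1"

```text
time_s: 2.5
ee_pos: [544.4, 123.0, 253.6]
eef_rot: [0.452, 0.544, -0.451, 0.545]
force: [-0.0, 1.3, 0.1]
width: 0.1
```

```bash
python3 t.py 540 130 250 0.195
python3 - <<'E'
from h import *
f=grab_frame('wrist');np.save('w1.npy',f,allow_pickle=True);save(f,'w1.png',None,1.5)
for t in ['carrier','carrier_corner','line','home','fixture']:
    for d in landmark_of(f,t): print('L',t,np.round(d['at'],1),round(d['p'],2),np.round(onz(f,d['at'],0 if t=='fixture' else 10),1))
E
```

```text
t 2.5 pos [544.4 123.  253.6] tyaw 0.187 x [ 0.001  0.    -1.   ] F [-0.   1.3  0.1] w 0.1 shift [ 3.6 -3.1 -7.7] turn x deg -0.5
L carrier [472.8  48. ] 0.9 [714.6 -88.9  10. ]
L carrier [280.9 127.9] 0.77 [592.2  97.7  10. ]
L carrier_corner [272.2 144.7] 0.97 [570.9 103.7  10. ]
L carrier_corner [477.   68.9] 0.63 [ 695.7 -102.1   10. ]
L line [181.9 127.3] 0.66 [571.1 212.3  10. ]
L home [148.5  86. ] 0.74 [609.7 254.5  10. ]
L fixture [221.  106.8] 0.86 [602.  171.6   0. ]
L fixture [283.9 126.9] 0.55 [593.1  93.4   0. ]
```

View pics/w1.png

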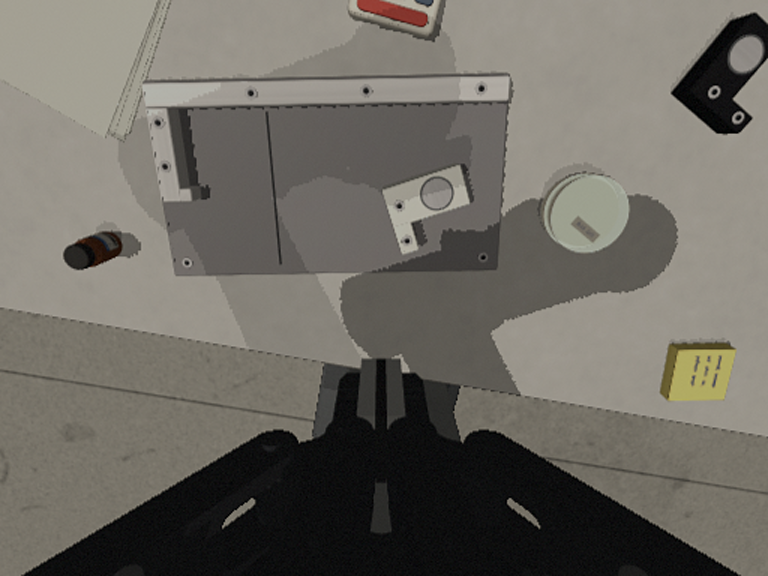

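```bash
cat > fit.py <<'E'
from h import *
from scipy.optimize import least_squares
def fitpose(f,pts,x0,s,off=(0,0)):
    # pts: list of (imgx,imgy,model xyz); returns x,y,yaw
    def res(q):
        c,sn=np.cos(q[2]),np.sin(q[2]);o=[]
        for u,v,m in pts:
            w=[q[0]+c*m[0]-sn*m[1],q[1]+sn*m[0]+c*m[1],m[2]]
            o+=list(np.array(proj(f,w))-np.array([off[0]+u/s,off[1]+v/s]))
        return o
    r=least_squares(res,x0,loss='soft_l1');return r.x,np.array(res(r.x)).reshape(-1,2)
E
python3 - <<'E'
from fit import *
f=np.load('w1.npy',allow_pickle=True).item()
F=[(145,82,(56,126,30)),(510,74,(56,-130,30)),(147,107,(40,126,30)),(510,101,(40,-130,30)),(175,275,(-90,135,10)),(497,269,(-90,-135,10)),(267,111,(40,45,10)),(280,264,(-80,45,10))]
q,r=fitpose(f,F,[590,165,.19],1.5);print(np.round(q,3));print(np.round(r,1).tolist())
C=[(383,188,(15,30,34)),(464,164,(15,-30,34)),(471,205,(-15,-30,34)),(401,255,(-37,30,34)),(422,249,(-37,16,34))]
c,r=fitpose(f,C,[590,95,.45],1.5);print(np.round(c,3));print(np.round(r,1).tolist())
save(f,'w1c.png',(90,40,350,200),3)
E
```

```text
[6.01438e+02 1.71350e+02 2.05000e-01]
[[-3.0, 0.2], [1.5, 0.7], [-1.5, 0.2], [0.4, -0.5], [-0.6, 1.1], [1.1, 1.5], [-0.1, -2.8], [0.6, -0.5]]
[5.92144e+02 9.48030e+01 4.70000e-01]
[[0.1, -0.0], [-0.5, 0.2], [0.9, -0.2], [0.6, -0.4], [-1.6, 0.3]]
```

View pics/w1c.png

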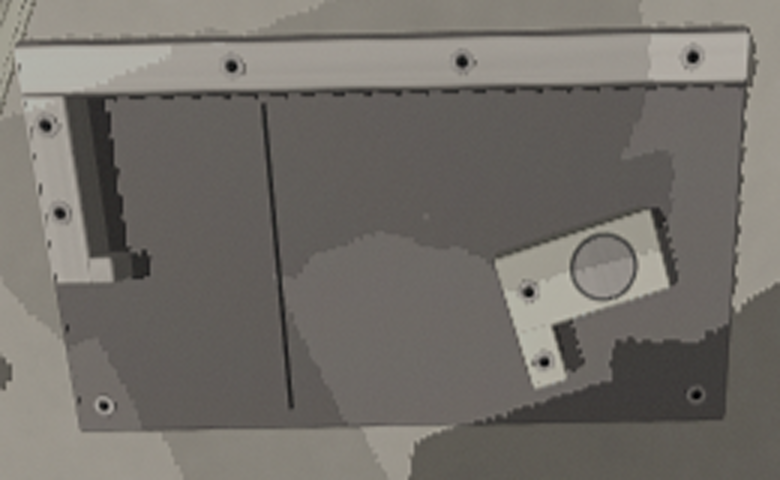

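Run:
```python
from fit import *
f=np.load('w1.npy',allow_pickle=True).item()
F=[(17,46,(56,126,30)),(750,29,(56,-130,30)),(746,80,(40,-130,30)),(57,282,(-26,126,30)),(65,97,(40,110,30)),(88,258,(-16,110,30)),(113,258,(-16,102,30)),(113,281,(-26,102,30)),(82,431,(-90,135,10)),(723,418,(-90,-135,10)),(264,104,(40,45,10)),(291,408,(-80,45,10))]
for rep in [F]:
  q,r=fitpose(f,F,[590,165,.19],3,(90,40));print(np.round(q,3));print(np.round(r,1).tolist())
C=[(496,261,(15,30,34)),(651,209,(15,-30,34)),(670,286,(-15,-30,34)),(535,389,(-37,30,34)),(567,378,(-37,16,34)),(553,325,(-15,16,34))]
c,r=fitpose(f,C,[590,95,.45],3,(90,40));print(np.round(c,3));print(np.round(r,1).tolist())
Rf=lambda a:np.array([[np.cos(a),-np.sin(a)],[np.sin(a),np.cos(a)]])
print('carrier in fixture',Rf(q[2]).T@(c[:2]-q[:2]),c[2]-q[2])
for p in [(15,30),(15,-30),(-37,30)]: print(p, Rf(q[2]).T@(c[:2]+Rf(c[2])@p-q[:2]))
print(sense()['joints'])
```

```text
[6.01274e+02 1.71607e+02 2.08000e-01]
[[-2.3, 0.1], [1.1, 0.1], [1.3, -0.1], [-1.9, 1.3], [-0.3, -0.7], [0.6, -0.1], [-0.6, -0.3], [0.8, 1.1], [-1.2, 1.1], [1.4, 1.2], [-0.4, -3.2], [0.3, -0.3]]
[5.91802e+02 9.59790e+01 4.98000e-01]
[[-1.2, -0.7], [0.2, -0.7], [0.7, 0.4], [-0.4, 0.5], [0.7, 0.5], [-0.1, -0.0]]
carrier in fixture [-24.9156147  -72.03146306] 0.2898435709461024
(15, 30) [-19.11535551 -38.99577034]
(15, -30) [ -1.96721604 -96.49308604]
(-37, 30) [-68.94636245 -53.85749121]
[ 5.23185063e-01  2.66945510e-01 -1.62206863e-01 -4.74293709e-04
 -1.13972017e+00  1.24315500e+00]
```

```bash
cat > cf.py <<'E'
from t import *
Rf=lambda a:np.array([[np.cos(a),-np.sin(a)],[np.sin(a),np.cos(a)]])
Q=np.array([601.3,171.6,.208])
def fx(p): return Q[:2]+Rf(Q[2])@np.array(p)
def infx(p): return Rf(Q[2]).T@(np.array(p)[:2]-Q[:2])
E
python3 - <<'E'
from cf import *
print(tip_reach)
c=[591.8,96]
p=np.array(c)+Rf(.498)@[-36,3];print(p,infx(p))
to([*p,100],.498); to([*p,38],.498)
E
```

```text
22.0
[558.73956409  81.43952   ] [-60.26153077 -79.42827436]
t 2.8 pos [541.5 128.  254.2] tyaw 0.195 x [ 0.001  0.001 -1.   ] F [-0.2  0.2  1.3] w -0.2 shift [154.2   7.6  49.2] turn x deg -17.3
t 2.8 pos [541.5 128.  254.2] tyaw 0.195 x [ 0.001  0.001 -1.   ] F [-0.2  0.2  1.3] w -0.2 shift [216.2   7.5  49.3] turn x deg -17.3
```

Request:
jog_arm:
  commands: "25 4 25 -8 0 0 -1;60 8 49 -17 0 0 -1;105 8 49 -17 0 0 -1;150 8 49 -17 0 0 -1;154 8 49 -17 0 0 -1"

```text
time_s: 3.3
ee_pos: [554.9, 81.3, 95.0]
eef_rot: [0.36, 0.609, -0.366, 0.604]
force: [-0.8, 0.3, -0.7]
width: -0.3
```

Run:
```python
from cf import *
c=[591.8,96]
p=np.array(c)+Rf(.498)@[-36,3]
to([*p,38],.498)
f=grab_frame('wrist');np.save('w2.npy',f,allow_pickle=True);save(f,'w2.png',None,1.5)
```

```text
t 3.3 pos [554.9  81.3  95. ] tyaw 0.492 x [-0.01  -0.003 -1.   ] F [-0.8  0.3 -0.7] w -0.3 shift [57.   4.1  1.8] turn x deg -0.3
```

View pics/w2.png

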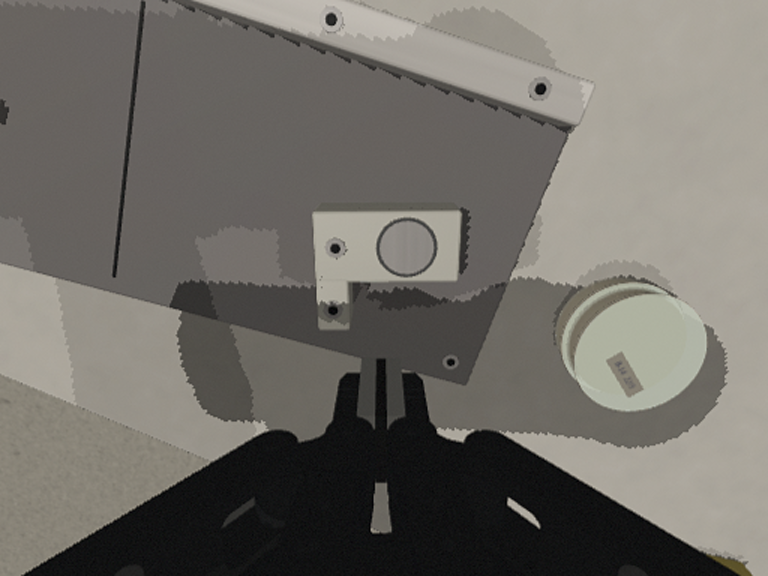

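Run:
```python
from fit import *; from cf import *
f=np.load('w2.npy',allow_pickle=True).item()
C=[(313,211,(15,30,34)),(461,209,(15,-30,34)),(459,281,(-15,-30,34)),(318,330,(-37,30,34)),(350,328,(-37,16,34)),(350,282,(-15,16,34))]
c,r=fitpose(f,C,[590,95,.45],1.5);print(np.round(c,3));print(np.round(r,1).tolist())
s=sense();print('tcp in carrier',Rf(c[2]).T@(s['ee_pos'][:2]-c[:2]),'carrier in fix',infx(c),c[2]-Q[2])
print(proj(f,s['ee_pos']+np.array([0,0,-22])))
```

```text
[5.92273e+02 9.60420e+01 5.00000e-01]
[[-1.3, -0.9], [1.7, -0.2], [0.5, 0.1], [-0.1, 0.3], [0.2, 1.6], [-0.8, -0.1]]
tcp in carrier [-37.70884217   4.47343182] carrier in fix [-24.43535064 -72.0656461 ] 0.2919897193896728
[np.float64(250.6134084442972), np.float64(254.57568562963945)]
```

Request:
jog_arm:
  commands: "30 3 0 0 0 0 -1;50 3 0 0 0.6 0 -1;59 3 0 0 0.6 0 -1;59 3 0 0 0.6 0 -1"

```text
time_s: 3.75
ee_pos: [560.1, 84.0, 39.6]
eef_rot: [0.363, 0.611, -0.362, 0.603]
force: [-0.9, -0.5, -0.3]
width: -0.1
```

```bash
cat > st.py <<'E'
from cf import *
s=sense();M=R.from_quat(s['eef_rot']).as_matrix()
print('t',round(s['time_s'],2),'tcp fix',np.round(infx(s['ee_pos']),1),'z',round(s['ee_pos'][2],1),'yaw rel',round(np.arctan2(M[1,1],M[0,1])-Q[2],3),'x',np.round(M[:,0],3),'F fix',np.round(Rf(Q[2]).T@s['force'][:2],1),round(s['force'][2],1))
E
python3 st.py
```

```text
t 3.75 tcp fix [-58.4 -77.2] z 39.6 yaw rel 0.287 x [-0.009  0.008 -1.   ] F fix [-1.  -0.3] -0.3
```

Request:
jog_arm:
  commands: "3 6 0 0 0 0 -1;3 14 0 0 0 0 -1;3 22 0 0 0 0 -1;3 30 0 0 0 0 -1;3 38 0 0 0 0 -1"

```text
time_s: 4.25
ee_pos: [594.3, 102.5, 36.8]
eef_rot: [0.363, 0.611, -0.361, 0.603]
force: [-1.7, -0.6, 0.6]
width: -0.3
```

```bash
python3 st.py
python3 - <<'E'
from h import *
f=grab_frame('wrist');np.save('w3.npy',f,allow_pickle=True);save(f,'w3.png',None,1.5)
E
```

```text
t 4.25 tcp fix [-21.1 -66.2] z 36.8 yaw rel 0.287 x [-0.008  0.008 -1.   ] F fix [-1.8 -0.3] 0.6
```

View pics/w3.png

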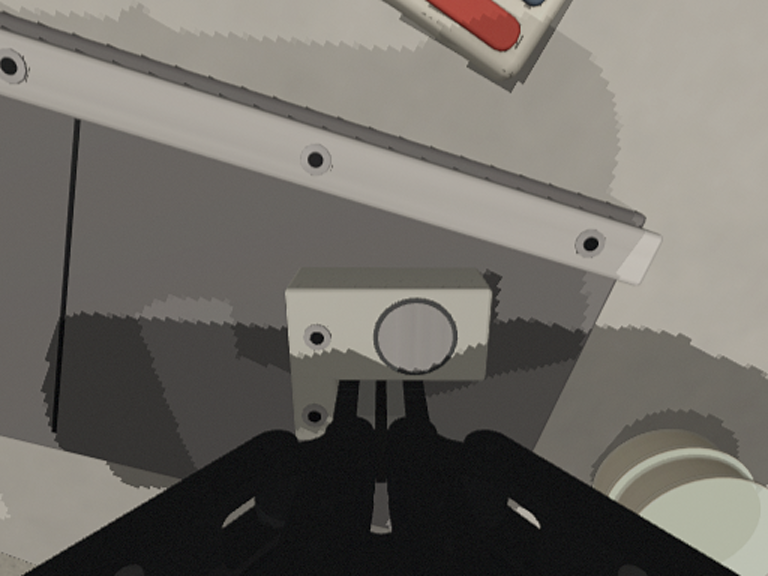

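Request:
jog_arm:
  commands: "1 6 0 0 0 0 -1;1 11 0 0 0 0 -1;1 14 1 3 0 0 -1;1 17 2 6 0 0 -1"

```text
time_s: 4.7
ee_pos: [608.7, 109.1, 34.3]
eef_rot: [0.394, 0.592, -0.395, 0.581]
force: [-7.7, 1.0, 1.0]
width: -0.1
```

```bash
python3 st.py
python3 - <<'E'
from h import *
f=grab_frame('wrist');np.save('w4.npy',f,allow_pickle=True);save(f,'w4.png',None,1.5)
E
```

```text
t 4.7 tcp fix [ -5.7 -62.7] z 34.3 yaw rel 0.18 x [-0.014  0.007 -1.   ] F fix [-7.3  2.5] 1.0
```

View pics/w4.png

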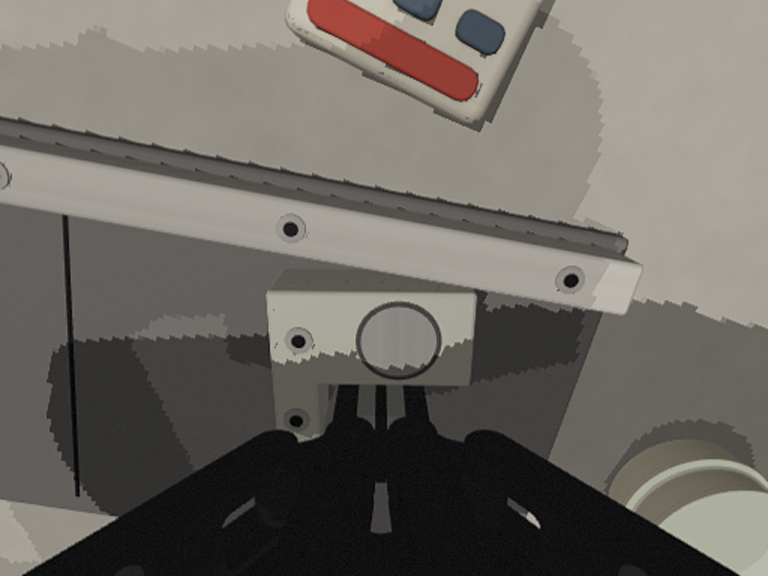

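Request:
jog_arm:
  commands: "-1 1.5 -0.5 3 0 0 -1;-1.5 3 -1 6 0 0 -1;-1.5 4.5 -1.5 9 0 0 -1;-1.5 6 -2 10.5 0 0 -1"

```text
time_s: 5.15
ee_pos: [611.7, 113.0, 34.7]
eef_rot: [0.445, 0.554, -0.45, 0.541]
force: [-6.9, -0.7, 1.4]
width: 0.0
```

```bash
python3 st.py
python3 - <<'E'
from h import *
f=grab_frame('wrist');np.save('w5.npy',f,allow_pickle=True);save(f,'w5.png',None,1.5)
E
```

```text
t 5.15 tcp fix [ -1.9 -59.4] z 34.7 yaw rel -0.007 x [-0.019  0.006 -1.   ] F fix [-6.9  0.8] 1.4
```

View pics/w5.png

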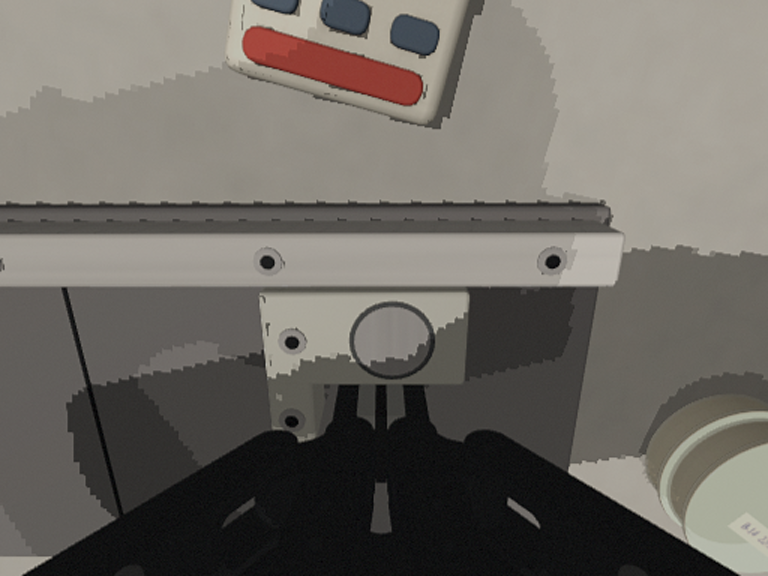

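Request:
jog_arm:
  commands: "0 2 0 0 0 0 -1;0 2.5 0 0 0 0 -1;0 2.5 -4 -0.4 0 0 -1;0 2.5 -8 -0.4 0 0 -1;0 2.5 -12 -0.4 0 0 -1"

```text
time_s: 5.7
ee_pos: [609.5, 123.4, 33.7]
eef_rot: [0.441, 0.556, -0.451, 0.541]
force: [-5.3, -4.7, 0.4]
width: -0.1
```

```bash
python3 st.py
python3 - <<'E'
from h import *
f=grab_frame('wrist');np.save('w6.npy',f,allow_pickle=True);save(f,'w6.png',None,1.5)
E
```

```text
t 5.7 tcp fix [ -2.  -48.8] z 33.7 yaw rel -0.001 x [-0.026  0.002 -1.   ] F fix [-6.1 -3.5] 0.4
```

View pics/w6.png

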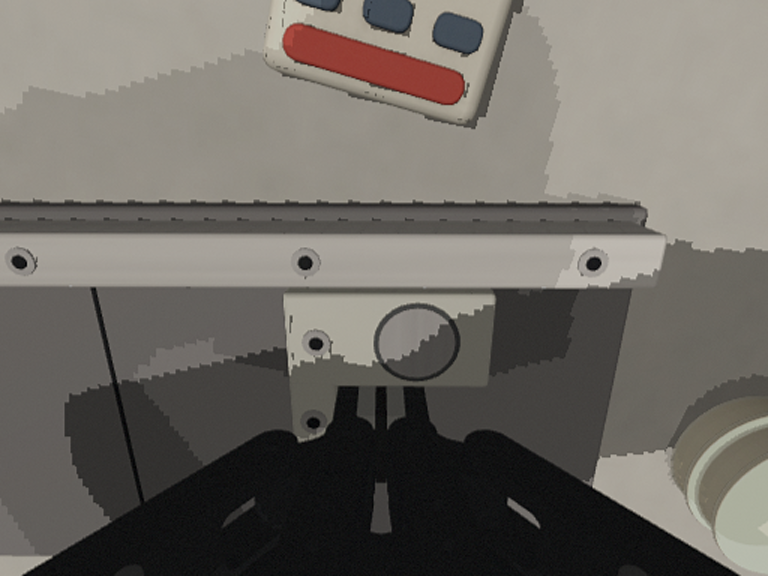

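Request:
jog_arm:
  commands: "-2 2.5 -3 0 0 0.7 -1;-3 3 -6 0 0 1.5 -1;-3 3 -10 0 0 1.5 -1;-3 3 -14 0 0 1.5 -1;-3 3 -18 0 0 1.5 -1"

```text
time_s: 6.25
ee_pos: [605.9, 140.4, 35.1]
eef_rot: [0.445, 0.552, -0.447, 0.546]
force: [-3.1, -3.2, -1.3]
width: -0.2
```

```bash
python3 st.py
python3 - <<'E'
from h import *
f=grab_frame('wrist');np.save('w7.npy',f,allow_pickle=True);save(f,'w7.png',(150,170,370,300),3.6)
E
```

```text
t 6.25 tcp fix [ -2.  -31.5] z 35.1 yaw rel -0.002 x [-0.007  0.004 -1.   ] F fix [-3.7 -2.5] -1.3
```

View pics/w7.png

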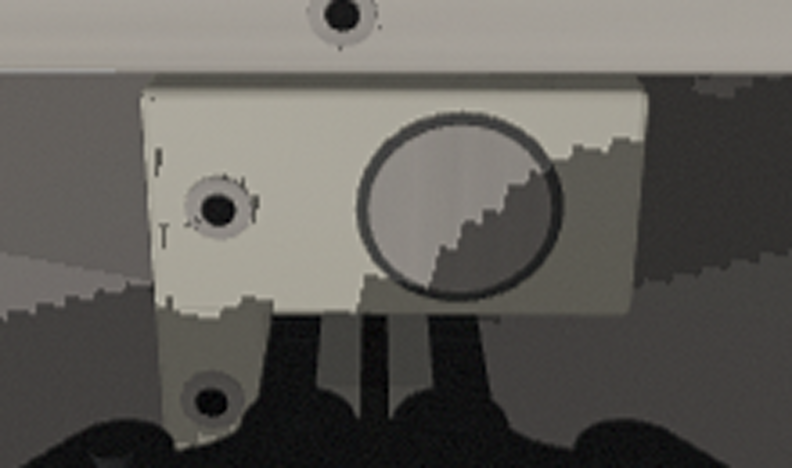

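Request:
jog_arm:
  commands: "0 2.5 -9 0 0 0.4 -1;0 2.5 -18 0 0 0.4 -1;0 2.5 -27 0 0 0.4 -1;0 2.5 -36 0 0 0.4 -1;0 2.5 -45 0 0 0.4 -1"

```text
time_s: 6.8
ee_pos: [596.8, 184.0, 33.9]
eef_rot: [0.445, 0.551, -0.447, 0.546]
force: [-2.8, -3.7, -0.9]
width: -0.2
```

```bash
python3 st.py
python3 - <<'E'
from h import *
f=grab_frame('wrist');np.save('w8.npy',f,allow_pickle=True);save(f,'w8.png',None,1.5)
E
```

```text
t 6.8 tcp fix [-1.9 13.1] z 33.9 yaw rel -0.003 x [-0.007  0.002 -1.   ] F fix [-3.5 -3. ] -0.9
```

View pics/w8.png

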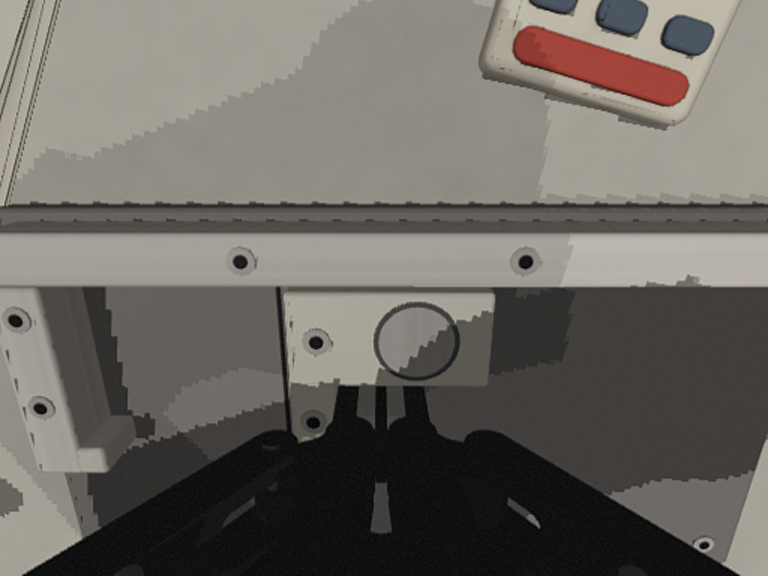

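Request:
jog_arm:
  commands: "-2 2.5 -9 0 0 0.4 -1;-2 2.5 -18 0 0 0.4 -1;-2 2.5 -27 0 0 0.4 -1;-2 2.5 -36 0 0 0.4 -1;-2 2.5 -45 0 0 0.4 -1"

```text
time_s: 7.35
ee_pos: [587.6, 228.2, 34.6]
eef_rot: [0.445, 0.55, -0.447, 0.547]
force: [-3.5, -4.1, 0.3]
width: -0.4
```

```bash
python3 st.py
python3 - <<'E'
from h import *
f=grab_frame('wrist');np.save('w9.npy',f,allow_pickle=True);save(f,'w9.png',None,1.5)
E
```

```text
t 7.35 tcp fix [-1.8 58.2] z 34.6 yaw rel -0.003 x [-0.006  0.    -1.   ] F fix [-4.3 -3.3] 0.3
```

View pics/w9.png

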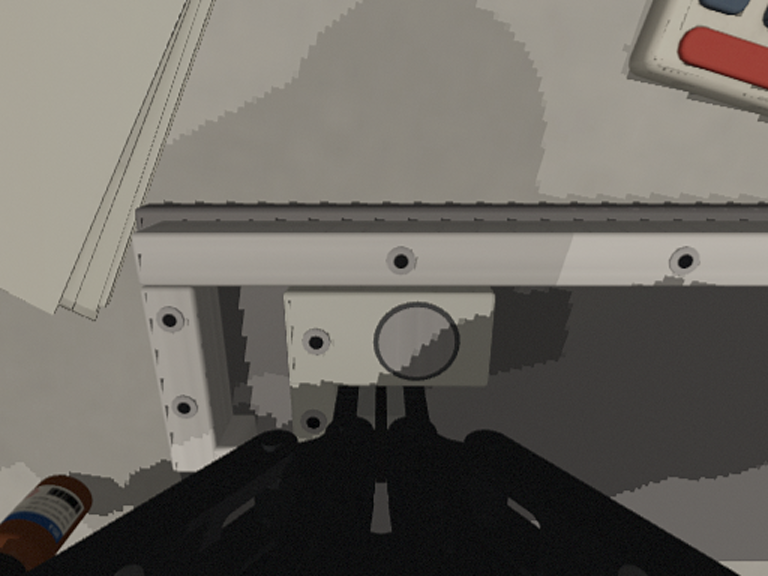

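Request:
jog_arm:
  commands: "-1 2.5 -6 0 0 0.4 -1;-1 2.5 -12 0 0 0.4 -1;-1 2.5 -17 0 0 0.4 -1;-1 2.5 -20 0 0 0.4 -1;-1 2.5 -22 0 0 0.4 -1"

```text
time_s: 7.9
ee_pos: [583.1, 249.7, 34.1]
eef_rot: [0.445, 0.55, -0.448, 0.548]
force: [-4.3, -3.5, -0.9]
width: -0.0
```

```bash
python3 st.py
```

```text
t 7.9 tcp fix [-1.7 80.2] z 34.1 yaw rel -0.002 x [-0.005 -0.002 -1.   ] F fix [-4.9 -2.5] -0.9
```

Request:
jog_arm:
  commands: "-1 2.5 -1.5 0 0 0 -1;-1 2.5 -3 0 0 0 -1;-1 2.5 -4.5 0 0 0 -1"

```text
time_s: 8.2
ee_pos: [582.5, 252.4, 34.0]
eef_rot: [0.442, 0.55, -0.45, 0.547]
force: [-4.7, -5.1, 0.8]
width: 0.1
```

```bash
python3 st.py
python3 - <<'E'
from h import *
f=grab_frame('wrist');np.save('w10.npy',f,allow_pickle=True);save(f,'w10.png',None,1.5)
E
```

```text
t 8.2 tcp fix [-1.7 82.9] z 34.0 yaw rel -0.003 x [-0.011 -0.006 -1.   ] F fix [-5.7 -4. ] 0.8
```

View pics/w10.png

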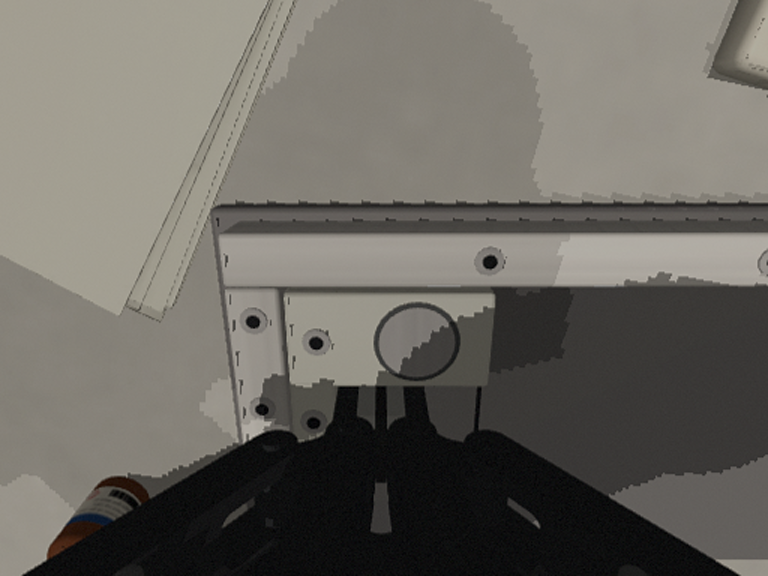

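Request:
jog_arm:
  commands: "-1 2.5 -2 0 0 0.5 -1;-1 2.5 -3.5 0 0 0.5 -1;-1 2.5 -5 0 0 0.5 -1"

```text
time_s: 8.55
ee_pos: [582.1, 254.4, 34.0]
eef_rot: [0.442, 0.548, -0.451, 0.548]
force: [-1.5, -13.7, 1.4]
width: -0.1
```

```bash
python3 st.py
python3 - <<'E'
from h import *
f=grab_frame('wrist');np.save('w11.npy',f,allow_pickle=True);save(f,'w11.png',(130,170,350,300),3.6)
E
```

```text
t 8.55 tcp fix [-1.7 85. ] z 34.0 yaw rel -0.004 x [-0.008 -0.011 -1.   ] F fix [ -4.3 -13.1] 1.4
```

View pics/w11.png

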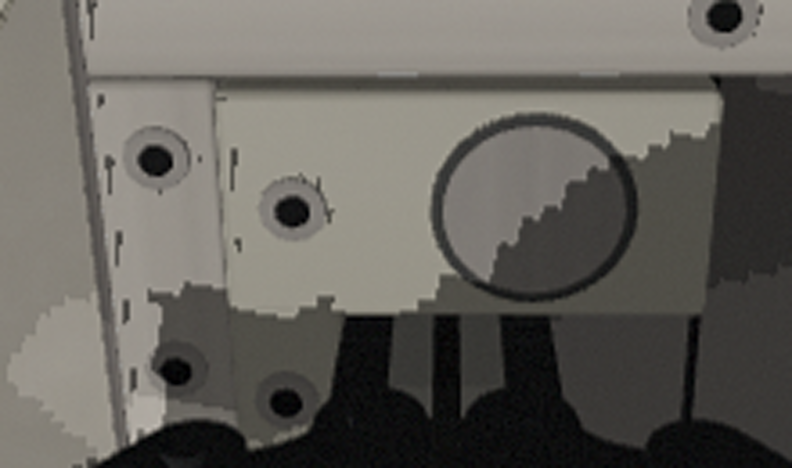

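Request:
jog_arm:
  commands: "-1 2.5 -2 0 0 0.4 -1;-1 2.5 -3.5 0 0 0.4 -1;-1 2.5 -4 0 0 0.4 -1"

```text
time_s: 8.9
ee_pos: [582.0, 254.4, 34.1]
eef_rot: [0.44, 0.547, -0.453, 0.55]
force: [-1.4, -12.4, 2.6]
width: -0.0
```

```bash
python3 st.py
```

```text
t 8.9 tcp fix [-1.7 85. ] z 34.1 yaw rel -0.005 x [-0.008 -0.017 -1.   ] F fix [ -4.  -11.8] 2.6
```

Request:
jog_arm:
  commands: "0 -2 3 0 0 0 -1;0 -6 6 0 0 0 -1;0 -12 10 0 0 0 -1;-40 -14 12 0 0 0 -1;-80 -14 12 0 0 0 -1"

```text
time_s: 9.4
ee_pos: [570.6, 240.8, 114.3]
eef_rot: [0.439, 0.547, -0.454, 0.549]
force: [0.9, 1.3, 2.1]
width: 0.1
```

Request:
jog_arm:
  commands: "-50 -15 0 0 0 0 -1;-100 -50 0 0 0 0 -1;-130 -70 0 0 0 0 -1;-130 -70 0 0 0 0 -1"

```text
time_s: 9.8
ee_pos: [503.6, 230.4, 253.2]
eef_rot: [0.444, 0.546, -0.448, 0.551]
force: [0.7, 0.3, 0.8]
width: -0.0
```

```bash
python3 st.py
python3 - <<'E'
from h import *
f=grab_frame('wrist');np.save('w12.npy',f,allow_pickle=True);save(f,'w12.png',None,1.5);save(f,'w12c.png',(140,40,360,190),3.5)
g=grab_frame('top');save(g,'top12.png',(160,120,390,270),3.4)
E
```

```text
t 9.8 tcp fix [-83.4  77.7] z 253.2 yaw rel -0.002 x [ 0.002 -0.009 -1.   ] F fix [0.7 0.1] 0.8
```

View pics/w12.png

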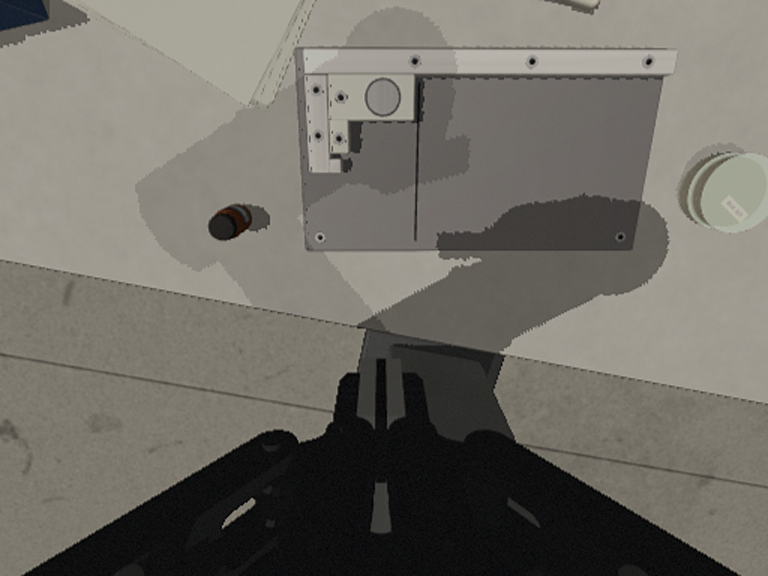

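View pics/w12c.png

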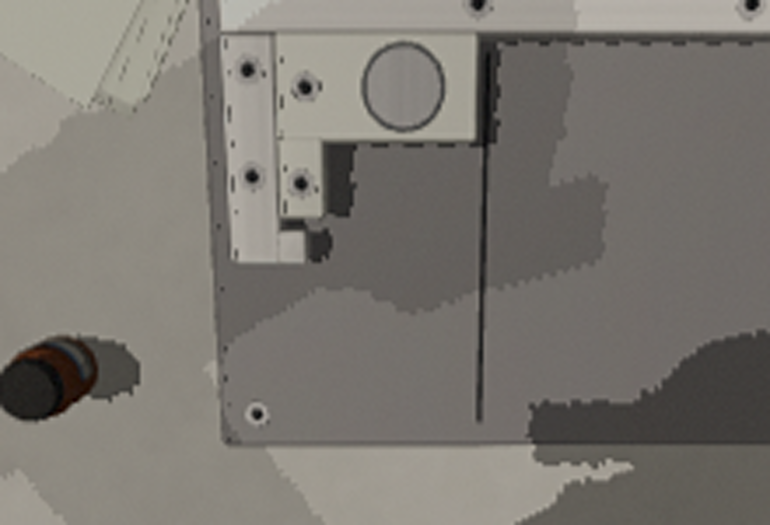

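View pics/top12.png

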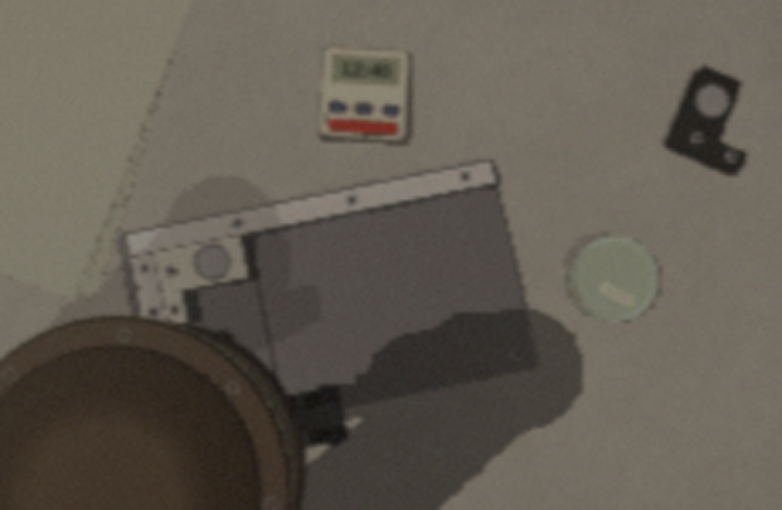

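The carrier sits flush in the corner at wrist-crop px (276–477, 35–140). No gap shows to the rail or the stop, the lug clears the lip, and the bystanders are unmoved.

```bash
python3 -c "
from h import *
print(hand_in())"
```

```text
the job is handed in; nothing more can be done
None
```

I pushed the white carrier home against the end stop with the shut fingertips, moved the hand clear, and handed the job in at about 10 s of the 48 s allowed.

- **To the rail:** I pushed the carrier's bar across the plate, turning it until its long side lay flat on the rail. The close picture showed its edge parallel to the rail while its leading end was still well short of the engraved line.
- **Into the pocket:** With the tip in the notch, holding it lightly against the rail, I slid it along to the end stop. There the force along the rail rose from about 3 N to about 13 N. A second press did not move it further, so I took it as home.
- **Last pictures:** After backing off, the carrier showed flush against both rail and stop, with its lug clear of the lip. The wrist force was about zero. The petri dishes, the timer and the black look-alike had not moved in the top view. The arm hid the vial there, but the wrist view showed it upright off the pocket end.

One small disagreement: with the carrier touching the rail, my measured positions came out about 1 mm off, within the stated calibration error. I relied on contact force and the pictures for the final fit. No check failed.

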